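# Pick the missing roll with the tongs

## Task

Each of the two small plates is to have one dark and one pale bread roll, and already carries one of them. Using the tongs, never your fingers, take from the marble board the kind of roll that the blue plate still lacks, and lift it about 10 cm above the board. Finish still gripping the tongs with the roll held up between their tips, and leave everything else where it is.

Things in the scene. Friction and masses are not known exactly. Their poses are not given: they have to be found in the camera images.
- tongs_grip (a point): Sprung steel tongs with black grip sleeves, lying on edge, 224 mm from hinge to tips, 26 mm tall, 0.11 kg. Point on the centre line midway between the sleeves, 105 mm ahead of the hinge, 13 mm above the lower edge. x: hinge to tips, z: up, y: across (arms close along y). Sleeves 68 mm long, centred here, 24 mm tall, 58 mm over their outsides when open (63 at the front ends), about 38 shut on a roll.
- tongs_tips (a point): Point on the tongs' centre line between the cupped tips, 100 mm ahead of tongs_grip, 13 mm above the lower edge; same axes. A roll to be held is centred here. Gap between the tips about 76 mm open (92 mm over their outsides), 2 mm less per 1 mm squeezed at the sleeves; the tip plates are 26 mm tall and reach 20 mm ahead of this point.
- tongs_left (a joint): Closing angle of each tong arm in rad (both move alike): 0 open, 0.09 to 0.1 shut on a roll, at most 0.24. A spring opens them: squeezing at the sleeves takes 7 N a side at first, 10 N when shut on a roll, so the tongs can be lifted and carried part-squeezed (sleeves about 50 mm over their outsides), tips still wide open.
- roll_dark_center (a point): Dark brown bread roll, round, 40 mm across (widest from 10 to 21 mm up, near-upright side), 34 mm high with a flat bottom, about 25 g; the point is its centre, 17 mm above its underside; crown sprinkled with pale seeds. Stands on the board.
- roll_pale_center (a point): Pale golden bread roll, round, 40 mm across (widest from 10 to 21 mm up, near-upright side), 34 mm high with a flat bottom, about 25 g; the point is its centre, 17 mm above its underside; one light slash across the crown. Stands on the board, about 130 mm from the dark one along the board.
- served_dark_center (a point): Dark brown bread roll, round, 40 mm across (widest from 10 to 21 mm up, near-upright side), 34 mm high with a flat bottom, about 25 g; the point is its centre, 17 mm above its underside; crown sprinkled with pale seeds. Lies on one of the two plates.
- served_pale_center (a point): Pale golden bread roll, round, 40 mm across (widest from 10 to 21 mm up, near-upright side), 34 mm high with a flat bottom, about 25 g; the point is its centre, 17 mm above its underside; one light slash across the crown. Lies on the other plate.
- plate_blue: Blue round plate, 124 mm across, 14 mm high, fixed to the worktop, at the back left under the cabinet; origin at the centre of its underside.
- plate_white: White plate of the same size beside the blue one, left or right of it, fixed; origin at the centre of its underside. A wall cabinet hangs over the back of the worktop: underside 0.48 m up, front with a wooden knob at its right end about 0.55 m ahead of the robot; keep the wrist and arm low or back from it.
- board: Pale marble serving board, fixed to the worktop, 120 mm (x) by 230 mm (y), 12 mm thick; origin at the centre of its underside, z up. The two rolls to choose from stand on it, about 65 mm either side of its middle along y.
- jar_oats: Bystander: small clip-top glass jar with a red seal, 94 mm across, 69 mm high; origin at the centre of its underside.
- oil_bottle_old: Bystander: clear square bottle with a black cap, 42 mm wide, 170 mm high; origin at the centre of its underside.
Mind the look-alikes: they are no part of the job. Leave any purple or red look-alike of the part that bears roll_pale_center alone.

How it is judged (in metres and radians):
At the end, for the whole second after the job is handed in: The hand holds the tongs; between their tips (30 mm along, 20 mm across), still and untouched by the robot, the board roll of the kind the blue plate lacks, its centre over 10 cm above the worktop; the other board roll within 3 cm of its start, served rolls on their plates (contact force between the fingers and tongs above 1 N and height (world z) of tongs_grip above 0.06 m and ((horizontal distance between served_pale_center and plate_blue below 0.04 m and horizontal distance between served_dark_center and plate_white below 0.04 m and height (world z) of roll_dark_center above 0.1 m and x of roll_dark_center in the frame of tongs_tips between -0.03 and 0.03 m and y of roll_dark_center in the frame of tongs_tips between -0.02 and 0.02 m and contact force between roll_dark and tongs above 0.5 N and contact force between roll_dark and the arm below 0.1 N and contact force between roll_dark and the fingers below 0.1 N and linear speed of roll_dark below 0.05 m/s and distance of roll_pale_center from where it was at the start of the episode below 0.03 m and height (world z) of roll_pale_center below 0.045 m) or (horizontal distance between served_dark_center and plate_blue below 0.04 m and horizontal distance between served_pale_center and plate_white below 0.04 m and height (world z) of roll_pale_center above 0.1 m and x of roll_pale_center in the frame of tongs_tips between -0.03 and 0.03 m and y of roll_pale_center in the frame of tongs_tips between -0.02 and 0.02 m and contact force between roll_pale and tongs above 0.5 N and contact force between roll_pale and the arm below 0.1 N and contact force between roll_pale and the fingers below 0.1 N and linear speed of roll_pale below 0.05 m/s and distance of roll_dark_center from where it was at the start of the episode below 0.03 m and height (world z) of roll_dark_center below 0.045 m))); the arm keeps its last pose, push and grip.
It fails at once if the robot touches a roll itself (contact force between any of the fingers, the arm and roll_dark above 0.5 N or contact force between any of the fingers, the arm and roll_pale above 0.5 N or contact force between any of the fingers, the arm and served_dark above 0.5 N or contact force between any of the fingers, the arm and served_pale above 0.5 N).
It fails at once if a served roll or a bystander is moved by more than 3 cm (distance of any of served_dark_center, served_pale_center, jar_oats, oil_bottle_old from where it was at the start of the episode above 0.03 m).
It also fails if it takes over 38 s, if anything falls off the work surface, if the arm or the gripper's body presses on something with over 40 N, if the wrist force passes 120 N, or if a joint passes its speed limit or range.

## Robot

A 6-joint arm with a two-finger parallel gripper is mounted at the origin on a cart in front of the work surface, level with it; the furniture and walls round the work are solid. World frame = base frame: x ahead of the robot, y to its left, z up, the work surface at z = 0. Lengths are in mm, angles in rad, forces in N, time in s.
With the tool pointing down it reaches from about 300 to 875 mm from the base axis. Payload 4.2 kg.
Tool frame: the origin (TCP) lies at the very end of the fingers, on their centre line; the grasp point (between the pads) lies 19 mm behind it (robot.hold_point_z is the distance from the TCP to the grasp point, in mm); z points along the fingers, x is the direction in which the jaws open and shut, and the axes are right-handed (so a half turn about z gives the same grasp; the last joint's range is limited). The gripper opens to 85 mm and grips with 20 to 120 N. Pads are 22 mm wide; open, the fingers measure 114 mm over their backs; the gripper's body (76 mm by 85 mm) begins 54 mm behind the grasp point. The pads swing forward as they close: fully open they stand 13 mm farther back than shut.
Start: joints at [-1.211, 0.32, 1.565, -0, 1.257, -0.02], TCP at [213.178, -534.042, 191.538] pointing down, gripper open.
Joint ranges: [-3.11, 3.11], [-0.84, 2.01], [0.21, 2.61], [-1.34, 4.49], [0.05, 2.63], [-2.56, 2.56]. Speed limits (rad/s): [2.57, 2.57, 3.14, 3.14, 3.14, 3.14].

## Interface

Orientations are given as a unit quaternion [w, x, y, z].
In Python, from cell import robot gives the robot as it stands. The module is installed in compiled form; this text tells all that it offers.
- The arm moves only by the shell command python3 -m handwheel 'ROWS' [OPENING] [FORCE]. ROWS is JSON, a list of rows, each an object with "slide": the shift along the tool's x, y, z in m, a list of three; "twist": the turn, a rotation vector about the tool's x, y, z in degrees, a list of three. In form: [{"slide": [dx, dy, dz], "twist": [wx, wy, wz]}, ...]. A call has 1 to 20 rows; each row shifts and turns the commanded pose from where the row before left it, along the tool's axes as they then stand; what a row does not reach is not made up. A row lasts 1/12 s, in which the tool goes at most 41.7 mm and 7.16 degrees, less where a joint would pass 70% of its speed; a pose out of reach is approached as far as the arm can. A call with a gripper value outside its range is refused whole. OPENING is the finger opening in m, from 0 to 0.0854, set as the call begins (- or left out, the last holds). The fingers move at their own pace and stop on an object; FORCE is the grip in N (left out, the last holds). Time passes only in rows, so rows that do not move let the fingers close. It gives the time, the measured TCP pose, the force and the opening at its end, in the units of the state.
- robot.get_obs(): the state, without advancing time (a new reading comes with each control period).
- robot.grab_frame(name): name is "side" or "top"; returns a dict with "img" (420x560x3 uint8, red, green, blue), "K" (3x3 intrinsics, pixels), "extrinsics" (4x4, takes a point from world to camera coordinates). Camera axes: x right, y down, z forward; pixel columns grow to the right and rows downward; lengths in mm; the calibration is good to about 2 mm. A picture is of the moment at which its call begins. There is no depth.
- robot.sign_off(): hands the job in, once; it reports no verdict.
Trained networks look in a picture, given as the dict that the camera call returned (one of the last four; its "shot" number tells which), for a name from the list of things; names that differ only in an ending like _2 or _b are one class to them, and where a whole thing is asked for, a point or a joint stands for the part that bears it (a point fixed in the world has none). Each returns a list of dicts, best first, with "score" (0 to 1); they miss things now and then, are a little off and sometimes report something else, mostly with a low value. They report only what shows in the picture. A call takes as long as a camera call. They do not tell look-alikes from the thing itself.
- robot.boxes_of(picture, target): "extent" ([centre column, centre row, width, height] in pixels, round what is visible of it).
- robot.mark_of(picture, target): "point" ([row, column] in pixels: a listed point, or the origin of a listed thing).
The state is a dict: "clock": time; "q": joint angles; "qvel": joint speeds; "joint_torque": joint torques, N m; "position": TCP position; "orientation": TCP orientation; "wrist_force": force on the tool from outside, world axes, zero at the start; "torque": the same for the moment, N m; "gripper_width": opening from 0.0 (shut) to 1.0 (fully open).
Only numpy, scipy, OpenCV 4.12 (cv2) and the standard library are available. Lean on these libraries where they do the work, as an engineer would, in place of code of your own. Each camera call takes 0.05 s, during which the arm holds its last target.

## Working session

There is one attempt and no reset: what is moved stays moved. The work goes in short steps, Python scripts to look and compute and a shell command to move; the robot and the scene stay as the last step left them, time stands still between calls to the robot, and variables do not carry over. Pictures are saved under pics/ and viewed, and the job is handed in when it is done.

```bash
mkdir -p pics; cat > h.py <<'E'
import numpy as np, cv2
from cell import robot
def snap(n,fn):
    p=robot.grab_frame(n); cv2.imwrite('pics/'+fn+'.png',p['img'][:,:,::-1]); return p
def ray(p,uv):
    K=np.array(p['K']);T=np.array(p['extrinsics']);R=T[:3,:3];t=T[:3,3]
    d=R.T@np.linalg.solve(K,[uv[0],uv[1],1.]);c=-R.T@t
    return c,d
def atz(p,uv,z):
    c,d=ray(p,uv); return c+d*(z-c[2])/d[2]
def tri(l):
    A=np.zeros((3,3));b=np.zeros(3)
    for p,uv in l:
        c,d=ray(p,uv);d=d/np.linalg.norm(d);M=np.eye(3)-np.outer(d,d);A+=M;b+=M@c
    return np.linalg.solve(A,b)
def proj(p,X):
    T=np.array(p['extrinsics']);x=np.array(p['K'])@(T[:3,:3]@np.array(X)+T[:3,3]);return x[:2]/x[2]
E
python3 - <<'E'
from h import *
ps={n:snap(n,n+'0') for n in('side','top')}
for n in ps: c,d=ray(ps[n],(280,210)); print(n,c.round(),d.round(2))
zs=dict(tongs_grip=13,tongs_tips=13,roll_dark_center=29,roll_pale_center=29,served_dark_center=25,served_pale_center=25,plate_blue=0,plate_white=0,board=0,jar_oats=0,oil_bottle_old=0)
for k,z in zs.items():
  for n in ps:
    for m in robot.mark_of(ps[n],k)[:3]:
      r,c=m['point']; print(k,n,round(m['score'],2),[round(c),round(r)],atz(ps[n],(c,r),z).round(0))
E
```

```text
side [ 527. -997.  460.] [ 0.06  0.92 -0.39]
top [412.  18. 969.] [ 0.16 -0.04 -0.99]
tongs_grip side 0.67 [229, 194] [452. 199.  13.]
tongs_tips side 0.62 [261, 192] [548. 212.  13.]
roll_dark_center side 0.71 [246, 235] [ 506. -118.   29.]
roll_dark_center side 0.28 [261, 186] [549. 225.  29.]
roll_dark_center top 0.78 [315, 233] [ 508. -107.   29.]
roll_dark_center top 0.5 [373, 233] [ 511. -244.   29.]
roll_pale_center side 0.6 [199, 244] [ 402. -156.   29.]
roll_pale_center side 0.57 [246, 264] [ 507. -248.   29.]
roll_pale_center side 0.57 [215, 219] [427. -22.  29.]
roll_pale_center top 0.73 [331, 281] [ 399. -145.   29.]
roll_pale_center top 0.72 [371, 236] [ 505. -240.   29.]
roll_pale_center top 0.49 [272, 268] [425.  -9.  29.]
served_dark_center side 0.49 [304, 214] [656.   4.  25.]
served_dark_center top 0.73 [270, 170] [658.   0.  25.]
served_pale_center side 0.62 [302, 192] [669. 171.  25.]
served_pale_center top 0.74 [199, 163] [671. 171.  25.]
plate_blue side 0.55 [307, 221] [666.  20.   0.]
plate_blue top 0.76 [271, 168] [669.  -2.   0.]
plate_white side 0.58 [302, 198] [672. 186.   0.]
plate_white top 0.94 [194, 161] [683. 186.   0.]
board side 0.81 [249, 261] [ 513. -185.    0.]
board top 0.81 [345, 231] [ 519. -184.    0.]
jar_oats side 0.6 [318, 277] [ 652. -263.    0.]
jar_oats top 0.85 [374, 176] [ 656. -258.    0.]
oil_bottle_old side 0.92 [367, 258] [ 773. -191.    0.]
oil_bottle_old top 0.42 [351, 131] [ 770. -201.    0.]
```

View pics/top0.png

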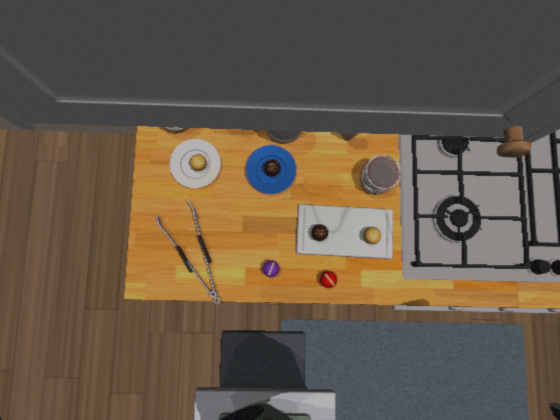

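View pics/side0.png

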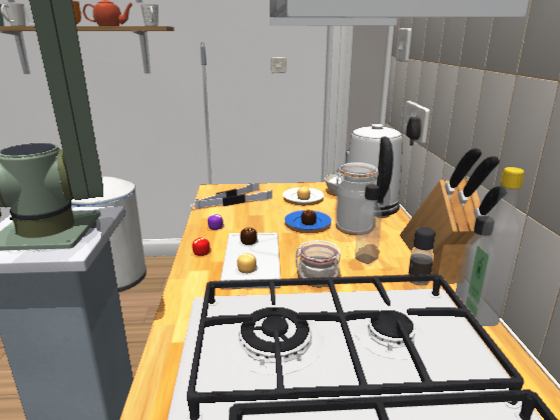

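The blue plate (271,168) carries a dark roll, so the pale board roll at (372,235) is the target. The tongs lie with their hinge at about (215,298) and the tips at (160,218) and (191,205). I'll zoom in to get the tongs pose.

```bash
python3 - <<'E'
from h import *
p=robot.grab_frame('top');im=p['img'][:,:,::-1]
c=cv2.resize(im[190:310,130:250],None,fx=5,fy=5,interpolation=cv2.INTER_CUBIC)
cv2.imwrite('pics/tz.png',c)
print(proj(p,[213,-534,191]),proj(p,[0,0,0]))
s=robot.grab_frame('side')
cv2.imwrite('pics/sz.png',cv2.resize(s['img'][170:290,180:340,::-1],None,fx=5,fy=5,interpolation=cv2.INTER_CUBIC))
c=im[205:270,290:410];cv2.imwrite('pics/bz.png',cv2.resize(c,None,fx=6,fy=6,interpolation=cv2.INTER_CUBIC))
E
```

```text
[553.85949673 388.39820395] [263.25163164 461.77096477]
```

View pics/tz.png

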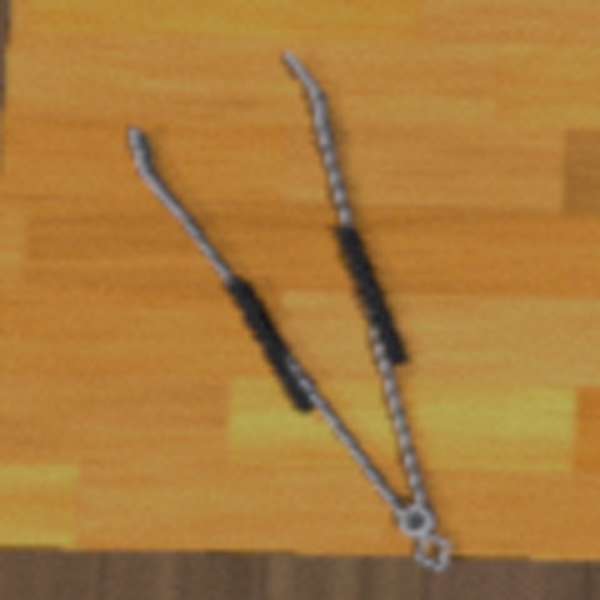

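View pics/sz.png

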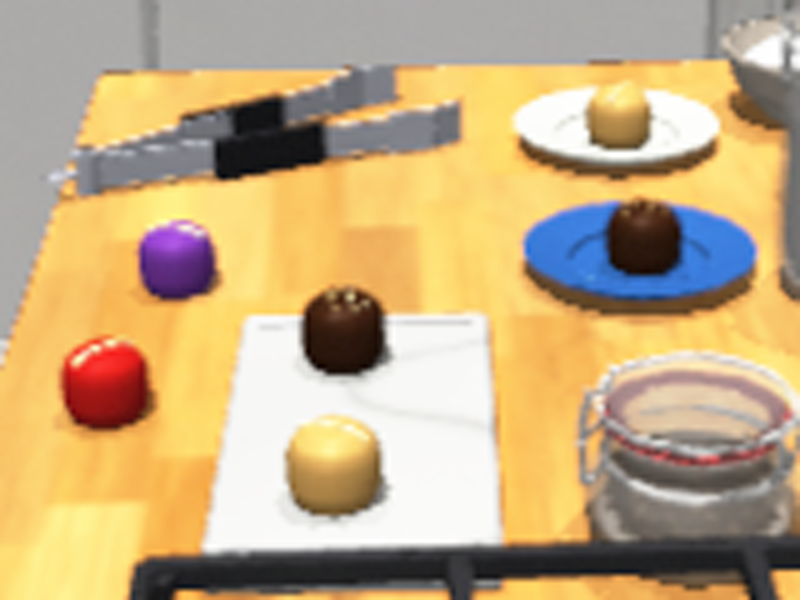

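View pics/bz.png

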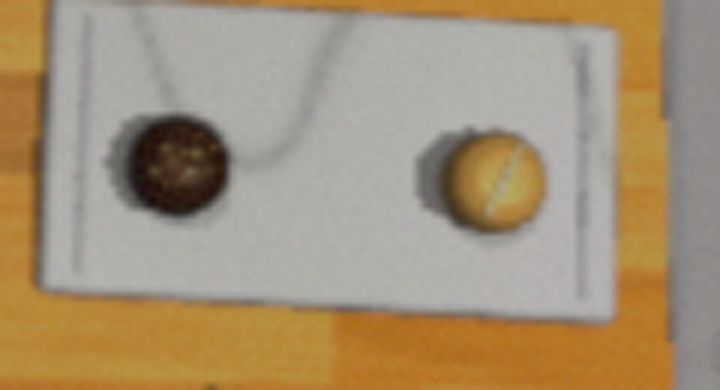

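```bash
python3 - <<'E'
from h import *
p=robot.grab_frame('top')
f=lambda u,v,z=25: atz(p,(130+(u-2)/5,190+(v-2)/5),z)
H=f(415,520,26);A=f(135,128);B=f(289,54);L1=f(237,283);L0=f(305,405);R1=f(345,230);R0=f(398,360)
for x in(H,A,B,L1,L0,R1,R0): print(x.round(1))
m=(A+B)/2; d=(m-H)[:2]; print('len',np.hypot(*d),'yaw tips',np.degrees(np.arctan2(d[1],d[0])),'span',np.hypot(*(A-B)[:2]))
g=(L0+L1+R0+R1)/4; print('grip',g); d=(g-H)[:2]; print(np.hypot(*d),np.degrees(np.arctan2(d[1],d[0])))
d=(m-g)[:2];print(np.degrees(np.arctan2(d[1],d[0])))
q=(A-B)[:2]; print(np.degrees(np.arctan2(q[1],q[0])))
s=robot.grab_frame('side')
for k in ['roll_pale_center','roll_dark_center']:
  for n,pp in(('top',p),('side',s)):
    for b in robot.boxes_of(pp,k)[:2]: print(k,n,np.round(b['extent'],1),b['score'])
fb=lambda u,v,z: atz(p,(290+(u-3)/6,205+(v-3)/6),z)
print('pale',fb(495,181,36),'dark',fb(179,164,36))
print('board',[fb(*c,12).round() for c in((52,2),(617,25),(613,320),(40,290))])
o=robot.get_obs();print(o['position'],o['orientation'],o['clock'],o['q'],o['wrist_force'])
E
```

```text
[364.6 124.9  26. ]
[541.6 263.3  25. ]
[578.7 193.6  25. ]
[470.5 211.8  25. ]
[415.3 177.6  25. ]
[496.3 163.3  25. ]
[436.8 136.   25. ]
len 221.33316555310208 yaw tips 27.898521528069026 span 78.96517323728996
grip [454.70055014 172.15858696  25.        ]
101.78964390059208 27.67927055992405
28.08520839397373
118.00020163263173
roll_pale_center top [271.7 268.9  15.2  21.7] 0.76
roll_pale_center top [328.  281.9  13.6  17.2] 0.74
roll_pale_center side [248.1 265.2  20.1  16.9] 0.8
roll_pale_center side [200.2 246.2  21.3  16.5] 0.71
roll_dark_center top [319.4 234.1  18.7  16.1] 0.65
roll_dark_center top [184.9 255.1  51.8  69.8] 0.28
roll_dark_center side [249.5 236.4  18.2  21.5] 0.66
pale [ 507.44808116 -240.27229937   36.        ] dark [ 510.98917445 -117.11164963   36.        ]
board [array([577., -69.,  12.]), array([ 574., -297.,   12.]), array([ 456., -293.,   12.]), array([462., -66.,  12.])]
[ 213.15693801 -534.04485291  191.53590959] [ 2.29793956e-05  8.27861043e-01 -5.60933232e-01  4.47510023e-05] 1.6 [-1.21104404e+00  3.19589202e-01  1.56452119e+00  1.48787521e-05
  1.25738265e+00 -2.00233206e-02] [0.20132488 0.90768074 0.57524085]
```

```bash
python3 -m handwheel '[{"slide":[0,0,0],"twist":[0,0,-6.2]},{"slide":[-0.0269,-0.0288,0],"twist":[0,0,0]},{"slide":[-0.0269,-0.0288,0],"twist":[0,0,0]},{"slide":[-0.0269,-0.0288,0],"twist":[0,0,0]},{"slide":[-0.0269,-0.0288,0],"twist":[0,0,0]},{"slide":[-0.0269,-0.0288,0],"twist":[0,0,0]},{"slide":[-0.0269,-0.0288,0],"twist":[0,0,0]},{"slide":[-0.0269,-0.0288,0],"twist":[0,0,0]},{"slide":[-0.0269,-0.0288,0],"twist":[0,0,0]},{"slide":[-0.0269,-0.0288,0],"twist":[0,0,0]},{"slide":[-0.0269,-0.0288,0],"twist":[0,0,0]},{"slide":[-0.0269,-0.0288,0],"twist":[0,0,0]},{"slide":[-0.0269,-0.0288,0],"twist":[0,0,0]},{"slide":[-0.0269,-0.0288,0],"twist":[0,0,0]},{"slide":[-0.0269,-0.0288,0],"twist":[0,0,0]},{"slide":[-0.0269,-0.0288,0],"twist":[0,0,0]},{"slide":[-0.0269,-0.0288,0],"twist":[0,0,0]},{"slide":[-0.0269,-0.0288,0],"twist":[0,0,0]},{"slide":[-0.0269,-0.0288,0],"twist":[0,0,0]},{"slide":[-0.0269,-0.0288,0],"twist":[0,0,0]}]' 0.0854 30
cat >> h.py <<'E'
from scipy.spatial.transform import Rotation as Rn
def st(tgt=None,yaw=None):
    o=robot.get_obs();w,x,y,z=o['orientation'];R=Rn.from_quat([x,y,z,w]).as_matrix()
    print('t',round(o['clock'],2),'tcp',np.round(o['position'],1),'xang',round(np.degrees(np.arctan2(R[1,0],R[0,0])),2),'z',R[:,2].round(3),'w',round(o['gripper_width'],3),'F',np.round(o['wrist_force'],1),'q',np.round(o['q'],2))
    if tgt is not None: print('tool delta mm',(R.T@(np.array(tgt)-o['position'])).round(1))
E
python3 -c "
from h import *
st([456.5,173.3,100])"
```

```text
clock: 3.27
position: [457.1, 176.1, 191.7]
orientation: [-0.0, 0.857, -0.515, 0.0]
wrist_force: [0.5, -1.5, 0.8]
gripper_width: 0.996
t 3.27 tcp [457.1 176.1 191.7] xang -62.0 z [ 0.001 -0.    -1.   ] w 0.996 F [ 0.5 -1.5  0.8] q [ 0.34  0.19  1.75 -0.    1.21  1.43]
tool delta mm [ 2.2  1.9 91.7]
```

```bash
python3 -m handwheel '[{"slide":[0.0022,0.0019,0.03],"twist":[0,0,0]},{"slide":[0,0,0.03],"twist":[0,0,0]},{"slide":[0,0,0.03],"twist":[0,0,0]},{"slide":[0,0,0.03],"twist":[0,0,0]},{"slide":[0,0,0],"twist":[0,0,0]}]'
python3 -c "
from h import *
st([456.5,173.3,3])
p=snap('top','t1');s=snap('side','s1')
print(proj(s,[466,150,13]),proj(s,[364.6,124.9,0]))
for n,q in(('t',p),('s',s)):
  u,v=proj(q,[456,173,40]);a,b=int(max(u-60,0)),int(v-60)
  cv2.imwrite('pics/%s1z.png'%n,cv2.resize(q['img'][b:b+120,a:a+120,::-1],None,fx=5,fy=5,interpolation=cv2.INTER_CUBIC))
"
```

```text
clock: 3.68
position: [451.9, 169.8, 66.7]
orientation: [0.004, 0.857, -0.515, -0.004]
wrist_force: [0.1, -0.4, -0.6]
gripper_width: 0.999
t 3.68 tcp [451.9 169.8  66.7] xang -62.02 z [-0.011 -0.004 -1.   ] w 0.999 F [ 0.1 -0.4 -0.6] q [ 0.34  0.3   1.94 -0.    0.91  1.42]
tool delta mm [-0.9 -6.4 63.7]
[233.54938064 200.14801642] [197.83664113 208.41245275]
```

View pics/t1z.png

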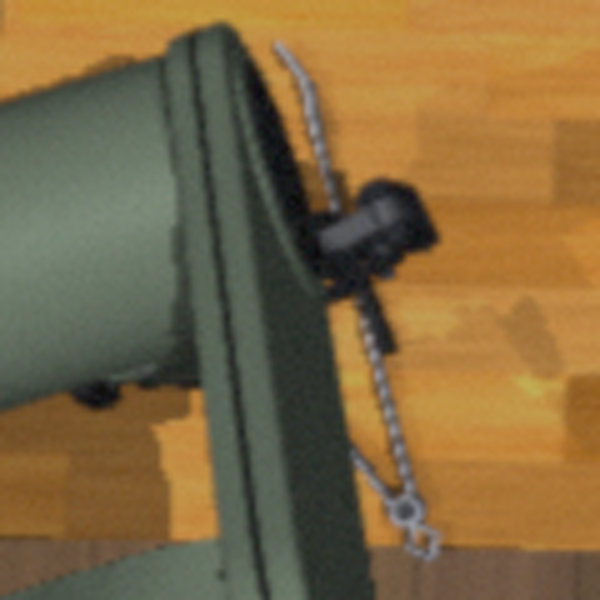

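View pics/s1z.png

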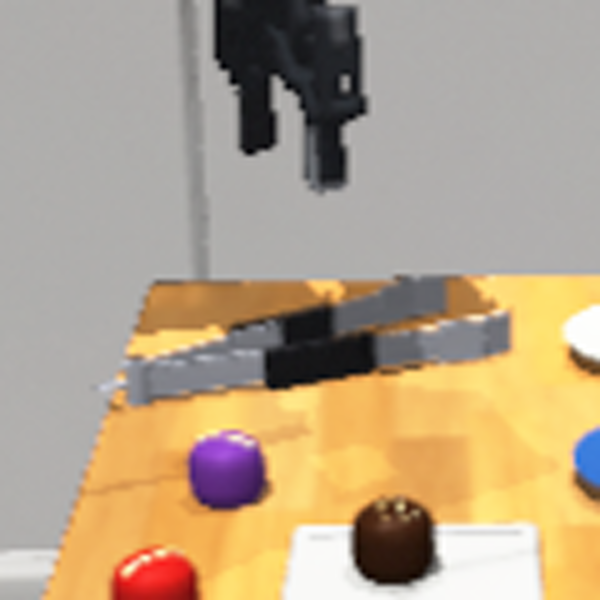

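```bash
python3 -m handwheel '[{"slide":[0,0,0],"twist":[0,0,0]},{"slide":[0,0,0],"twist":[0,0,0]}]'
python3 -c "
from h import *
st([456.5,173.3,4])"
```

```text
clock: 3.95
position: [457.9, 171.6, 73.6]
orientation: [-0.002, 0.857, -0.515, 0.001]
wrist_force: [-0.6, 0.0, 0.5]
gripper_width: 0.999
t 3.95 tcp [457.9 171.6  73.6] xang -62.05 z [ 0.004  0.001 -1.   ] w 0.999 F [-0.6  0.   0.5] q [ 0.34  0.3   1.93 -0.    0.91  1.42]
tool delta mm [-2.2  0.8 69.6]
```

```bash
python3 -m handwheel '[{"slide":[-0.001,0,0.017],"twist":[0,0,0]},{"slide":[0,0,0.017],"twist":[0,0,0]},{"slide":[0,0,0.015],"twist":[0,0,0]},{"slide":[0,0,0.01],"twist":[0,0,0]},{"slide":[0,0,0.006],"twist":[0,0,0]},{"slide":[0,0,0.002],"twist":[0,0,0]},{"slide":[0,0,0],"twist":[0,0,0]},{"slide":[0,0,0],"twist":[0,0,0]},{"slide":[0,0,0],"twist":[0,0,0]}]'
python3 -c "
from h import *
st([456.5,173.3,4])
s=snap('side','s2')
q=s
u,v=proj(q,[456,173,40]);a,b=int(max(u-60,0)),int(v-60)
cv2.imwrite('pics/s2z.png',cv2.resize(q['img'][b:b+120,a:a+120,::-1],None,fx=5,fy=5,interpolation=cv2.INTER_CUBIC))
"
```

```text
clock: 4.7
position: [456.5, 172.2, 5.4]
orientation: [-0.001, 0.857, -0.515, 0.001]
wrist_force: [-0.6, 0.6, -0.3]
gripper_width: 1.0
t 4.7 tcp [456.5 172.2   5.4] xang -62.04 z [ 0.002  0.001 -1.   ] w 1.0 F [-0.6  0.6 -0.3] q [ 0.34  0.39  2.01 -0.    0.74  1.42]
tool delta mm [-0.9 -0.5  1.4]
```

View pics/s2z.png

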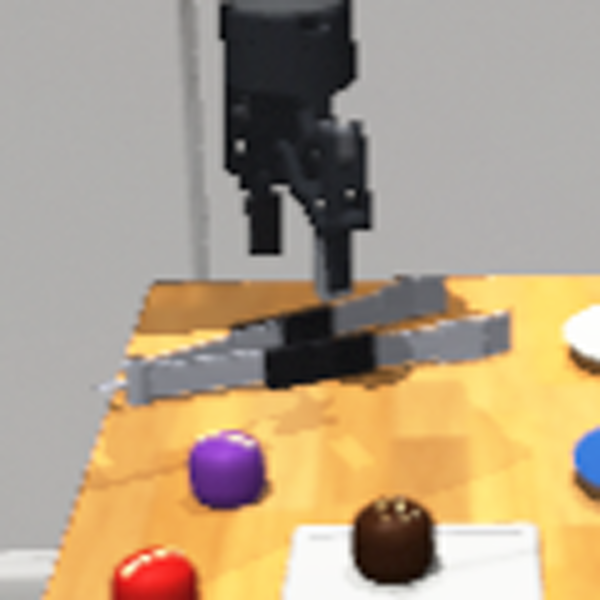

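```bash

python3 -c "
from h import *
st([456.5,173.3,4])
s=snap('side','s3')
q=s
print(proj(q,[480,128,18]),proj(q,[433,216,18]))
u,v=proj(q,[456,173,40]);a,b=int(max(u-60,0)),int(v-60);print(a,b)
cv2.imwrite('pics/s3z.png',cv2.resize(q['img'][b:b+120,a:a+120,::-1],None,fx=5,fy=5,interpolation=cv2.INTER_CUBIC))
"
```

```text
t 4.75 tcp [456.4 172.2   5.3] xang -62.04 z [ 0.002  0.001 -1.   ] w 1.0 F [ 0.7  0.8 -0. ] q [ 0.34  0.39  2.01 -0.    0.74  1.42]
tool delta mm [-0.9 -0.6  1.3]
[238.09403435 201.20084219] [223.4411321  191.01715625]
170 128
```

View pics/s3z.png

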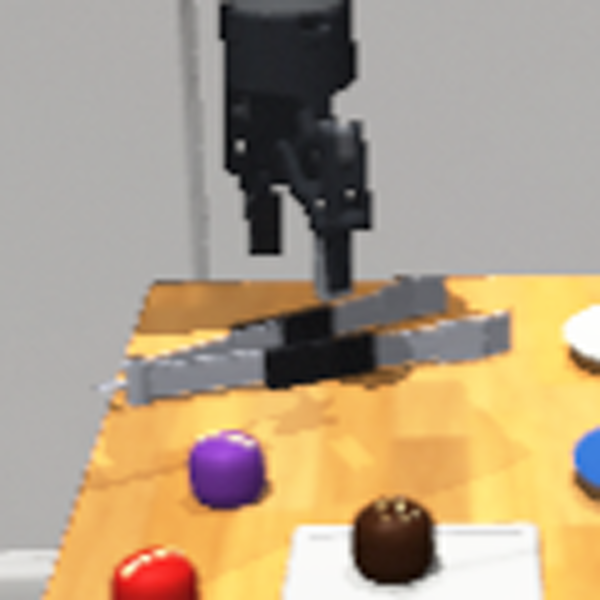

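```bash

python3 -c "
from h import *
q=snap('top','t3')
for z in (5,18,60): print(z,proj(q,[480,128,z]))
u,v=proj(q,[456,173,40]);a,b=int(max(u-60,0)),int(v-60);print(a,b)
cv2.imwrite('pics/t3z.png',cv2.resize(q['img'][b:b+120,a:a+120,::-1],None,fx=5,fy=5,interpolation=cv2.INTER_CUBIC))
"
```

```text
5 [214.4461835  243.58578093]
18 [213.82667197 243.18073568]
60 [211.7050686 241.7936019]
132 192
```

View pics/t3z.png

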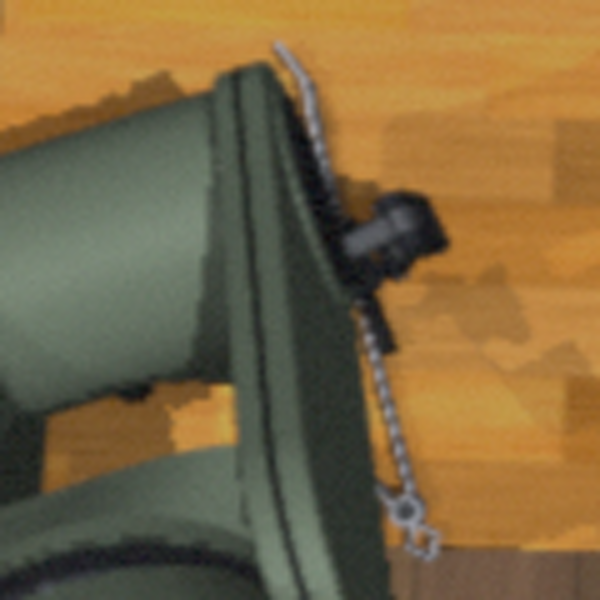

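View pics/s3.png

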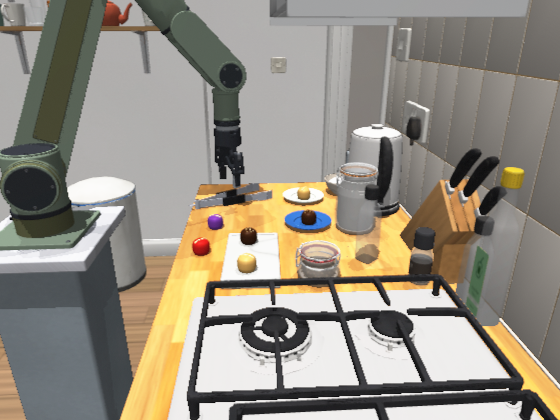

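The side picture shows the fingertips at about (236,187) and (223,179). That is some 13 px (~40 mm) higher than the reported TCP implies, and they aren't hiding the near sleeve. I'll check the offset, then go down slowly while watching the force.

```bash
python3 -m handwheel '[{"slide":[0,0,0.004],"twist":[0,0,0]},{"slide":[0,0,0.003],"twist":[0,0,0]},{"slide":[0,0,0],"twist":[0,0,0]},{"slide":[0,0,0],"twist":[0,0,0]}]'
python3 -c "
from h import *
st([456.5,173.3,4]); print(robot.hold_point_z)
s=snap('side','s4')
q=s
u,v=230,180;a,b=int(u-50),int(v-120)
cv2.imwrite('pics/s4z.png',cv2.resize(q['img'][b:b+150,a:a+100,::-1],None,fx=4,fy=4,interpolation=cv2.INTER_CUBIC))
"
```

```text
clock: 5.18
position: [455.4, 171.9, -2.9]
orientation: [0.0, 0.857, -0.515, -0.0]
wrist_force: [-0.1, 0.5, 1.2]
gripper_width: 1.001
t 5.18 tcp [455.4 171.9  -2.9] xang -62.04 z [-0.001 -0.    -1.   ] w 1.001 F [-0.1  0.5  1.2] q [ 0.34  0.4   2.02 -0.    0.72  1.42]
tool delta mm [-0.7 -1.6 -6.9]
18.700000000000003
```

View pics/s4z.png

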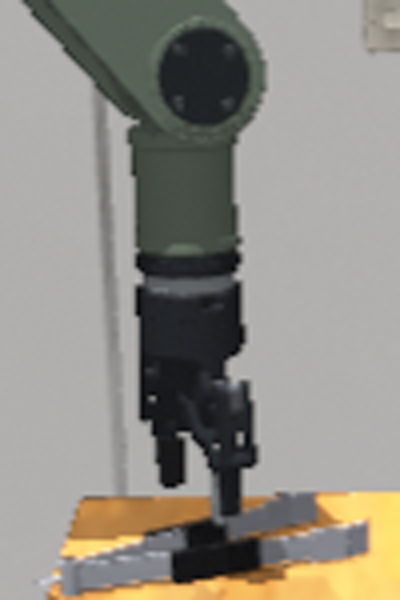

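```bash
python3 -m handwheel '[{"slide":[0,0,0.008],"twist":[0,0,0]},{"slide":[0,0,0.008],"twist":[0,0,0]},{"slide":[0,0,0.004],"twist":[0,0,0]},{"slide":[0,0,0],"twist":[0,0,0]},{"slide":[0,0,0],"twist":[0,0,0]}]'
python3 -c "
from h import *
st([456.5,173.3,4])
s=snap('side','s5')
q=s
u,v=230,180;a,b=int(u-60),int(v-60)
cv2.imwrite('pics/s5z.png',cv2.resize(q['img'][b:b+100,a:a+120,::-1],None,fx=5,fy=5,interpolation=cv2.INTER_CUBIC))
"
```

```text
clock: 5.65
position: [455.4, 171.9, -23.1]
orientation: [0.001, 0.857, -0.515, -0.0]
wrist_force: [-0.6, -0.8, 0.5]
gripper_width: 0.995
t 5.65 tcp [455.4 171.9 -23.1] xang -62.04 z [-0.001 -0.001 -1.   ] w 0.995 F [-0.6 -0.8  0.5] q [ 0.34  0.43  2.04 -0.    0.67  1.42]
tool delta mm [ -0.7  -1.6 -27.1]
```

View pics/s5z.png

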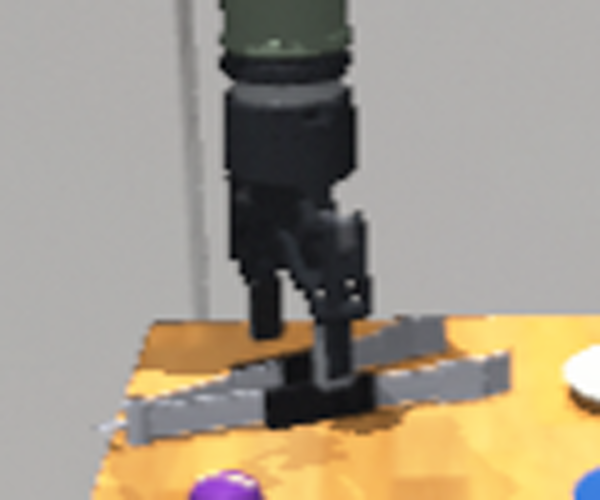

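```bash
python3 -m handwheel '[{"slide":[0,-0.001,0.005],"twist":[0,0,0]},{"slide":[0,0,0.005],"twist":[0,0,0]},{"slide":[0,0,0.002],"twist":[0,0,0]},{"slide":[0,0,0],"twist":[0,0,0]},{"slide":[0,0,0],"twist":[0,0,0]}]'
python3 -c "
from h import *
st([456.5,173.3,4])
s=snap('side','s6')
q=s
u,v=230,180;a,b=int(u-60),int(v-60)
cv2.imwrite('pics/s6z.png',cv2.resize(q['img'][b:b+100,a:a+120,::-1],None,fx=6,fy=6,interpolation=cv2.INTER_CUBIC))
p=snap('top','t6')
cv2.imwrite('pics/t6z.png',cv2.resize(p['img'][190:310,130:250,::-1],None,fx=5,fy=5,interpolation=cv2.INTER_CUBIC))
"
```

```text
clock: 6.12
position: [456.5, 172.4, -34.7]
orientation: [0.0, 0.857, -0.515, -0.0]
wrist_force: [-1.0, 0.5, 0.7]
gripper_width: 1.0
t 6.12 tcp [456.5 172.4 -34.7] xang -62.04 z [-0. -0. -1.] w 1.0 F [-1.   0.5  0.7] q [ 0.34  0.45  2.05 -0.    0.64  1.42]
tool delta mm [ -0.8  -0.4 -38.7]
```

View pics/s6z.png

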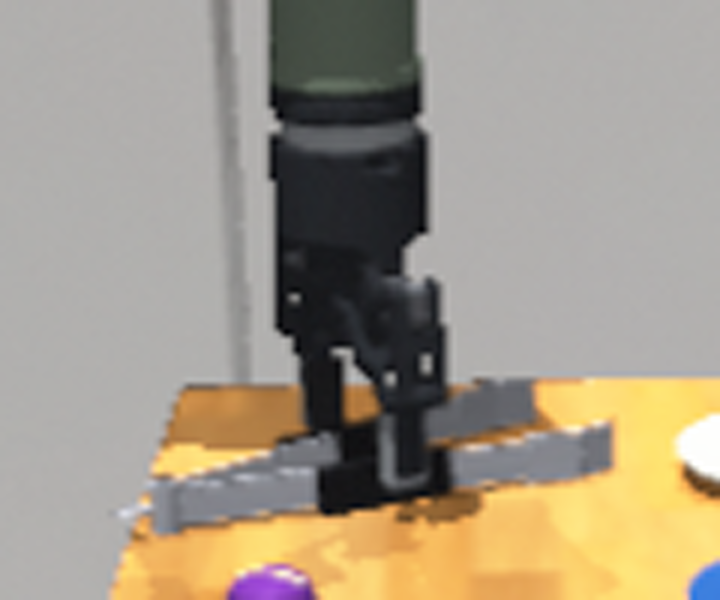

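View pics/t6z.png

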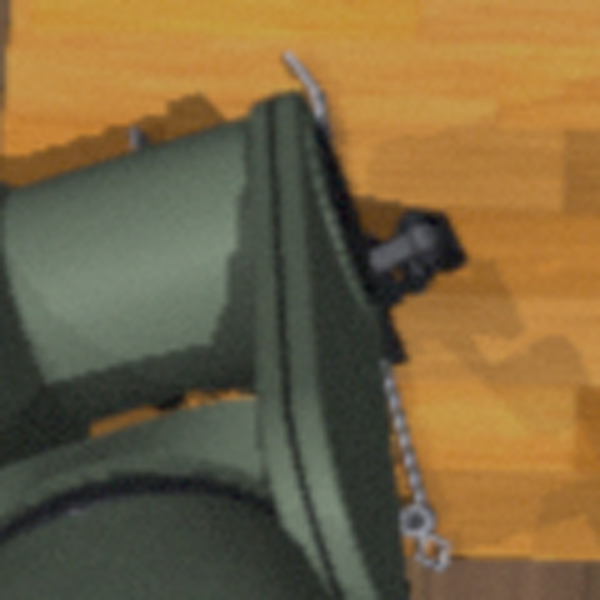

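The fingertips are now beside the sleeves, near tip at (237,202), so I can squeeze partway.

```bash
python3 -m handwheel '[{"slide":[0,0,0],"twist":[0,0,0]},{"slide":[0,0,0],"twist":[0,0,0]},{"slide":[0,0,0],"twist":[0,0,0]},{"slide":[0,0,0],"twist":[0,0,0]},{"slide":[0,0,0],"twist":[0,0,0]},{"slide":[0,0,0],"twist":[0,0,0]}]' 0.051 30
python3 -c "
from h import *
st()
s=snap('side','s7')
cv2.imwrite('pics/s7z.png',cv2.resize(s['img'][120:220,170:290,::-1],None,fx=6,fy=6,interpolation=cv2.INTER_CUBIC))
"
```

```text
clock: 6.72
position: [457.5, 172.8, -33.5]
orientation: [-0.001, 0.857, -0.515, 0.001]
wrist_force: [-1.6, -0.2, 6.8]
gripper_width: 0.602
t 6.72 tcp [457.5 172.8 -33.5] xang -62.04 z [ 0.002  0.001 -1.   ] w 0.602 F [-1.6 -0.2  6.8] q [ 0.34  0.45  2.05 -0.    0.64  1.42]
```

View pics/s7z.png

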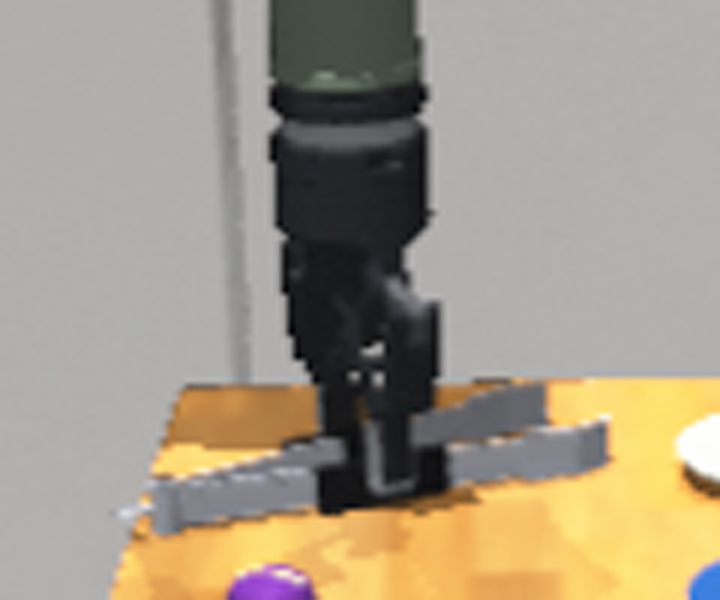

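```bash
python3 -m handwheel '[{"slide":[0,0,-0.005],"twist":[0,0,0]},{"slide":[0,0,-0.01],"twist":[0,0,0]},{"slide":[0,0,-0.015],"twist":[0,0,0]},{"slide":[0,0,-0.02],"twist":[0,0,0]},{"slide":[0,0,-0.02],"twist":[0,0,0]},{"slide":[0,0,-0.02],"twist":[0,0,0]},{"slide":[0,0,-0.01],"twist":[0,0,0]},{"slide":[0,0,0],"twist":[0,0,0]},{"slide":[0,0,0],"twist":[0,0,0]}]'
python3 -c "
from h import *
st()
s=snap('side','s8')
cv2.imwrite('pics/s8z.png',cv2.resize(s['img'][120:220,170:290,::-1],None,fx=6,fy=6,interpolation=cv2.INTER_CUBIC))
"
```

```text
clock: 7.52
position: [456.6, 172.4, 65.7]
orientation: [-0.0, 0.857, -0.515, 0.0]
wrist_force: [-0.2, -0.4, -1.3]
gripper_width: 0.601
t 7.52 tcp [456.6 172.4  65.7] xang -62.04 z [ 0.001  0.    -1.   ] w 0.601 F [-0.2 -0.4 -1.3] q [ 0.34  0.31  1.94 -0.    0.89  1.42]
```

View pics/s8z.png

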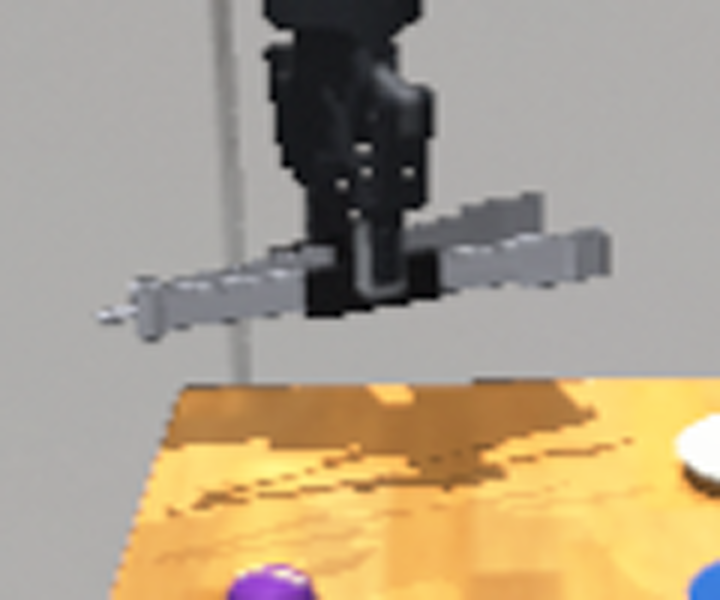

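```bash
python3 -m handwheel '[{"slide":[0,0,0],"twist":[0,0,4]},{"slide":[0,0,0],"twist":[0,0,6]},{"slide":[0,0,0],"twist":[0,0,6]},{"slide":[0,0,0],"twist":[0,0,6]},{"slide":[0,0,0],"twist":[0,0,4]},{"slide":[0,0,0],"twist":[0,0,2]},{"slide":[0.016,0.002,0],"twist":[0,0,0]},{"slide":[0.03,0.0035,0],"twist":[0,0,0]},{"slide":[0.032,0.004,0],"twist":[0,0,0]},{"slide":[0.032,0.004,0],"twist":[0,0,0]},{"slide":[0.032,0.004,0],"twist":[0,0,0]},{"slide":[0.032,0.004,0],"twist":[0,0,0]},{"slide":[0.032,0.004,0],"twist":[0,0,0]},{"slide":[0.032,0.004,0],"twist":[0,0,0]},{"slide":[0.032,0.004,0],"twist":[0,0,0]},{"slide":[0.032,0.004,0],"twist":[0,0,0]},{"slide":[0.032,0.004,0],"twist":[0,0,0]},{"slide":[0.032,0.004,0],"twist":[0,0,0]},{"slide":[0.03,0.003,0],"twist":[0,0,0]},{"slide":[0.016,0.0015,0],"twist":[0,0,0]}]'
python3 -m handwheel '[{"slide":[0,0,0],"twist":[0,0,0]},{"slide":[0,0,0],"twist":[0,0,0]},{"slide":[0,0,0],"twist":[0,0,0]}]'
python3 -c "
from h import *
st([408,-242,66])
s=snap('side','s9');p=snap('top','t9')
r=tri([(p,(372.0,234.7)),(s,(246.5,264))]);print('roll tri',r)
cv2.imwrite('pics/s9z.png',cv2.resize(s['img'][180:290,140:300,::-1],None,fx=5,fy=5,interpolation=cv2.INTER_CUBIC))
cv2.imwrite('pics/t9z.png',cv2.resize(p['img'][190:310,290:430,::-1],None,fx=5,fy=5,interpolation=cv2.INTER_CUBIC))
"
```

```text
clock: 9.23
position: [405.3, -242.1, 64.3]
orientation: [-0.001, -0.706, 0.708, 0.001]
wrist_force: [1.1, 0.4, -0.9]
gripper_width: 0.607
clock: 9.48
position: [405.5, -238.3, 64.6]
orientation: [-0.0, -0.707, 0.707, 0.001]
wrist_force: [-0.4, 0.4, -1.4]
gripper_width: 0.6
t 9.48 tcp [ 405.5 -238.3   64.6] xang -90.04 z [-0.002  0.002 -1.   ] w 0.6 F [-0.4  0.4 -1.4] q [-0.56  0.28  1.98  0.    0.88  1.02]
tool delta mm [ 3.7 -2.5 -1.4]
roll tri [ 507.95882793 -243.22419095   25.41209509]
```

View pics/s9z.png

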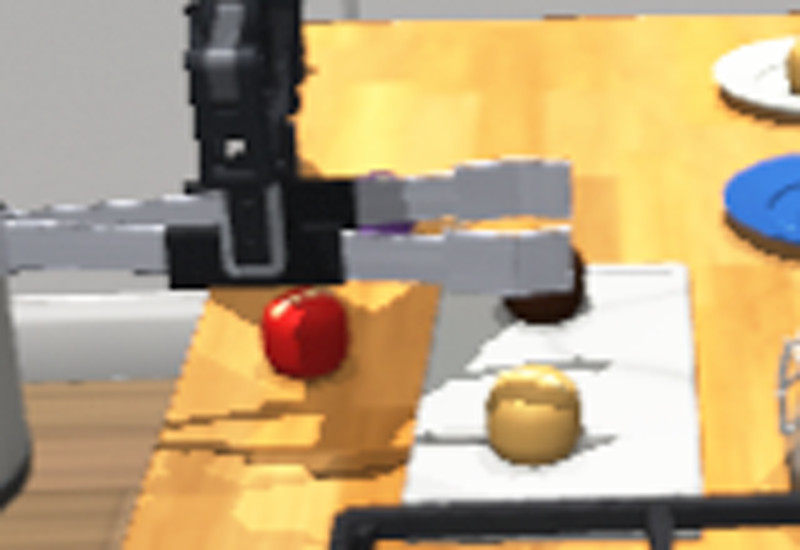

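View pics/t9z.png

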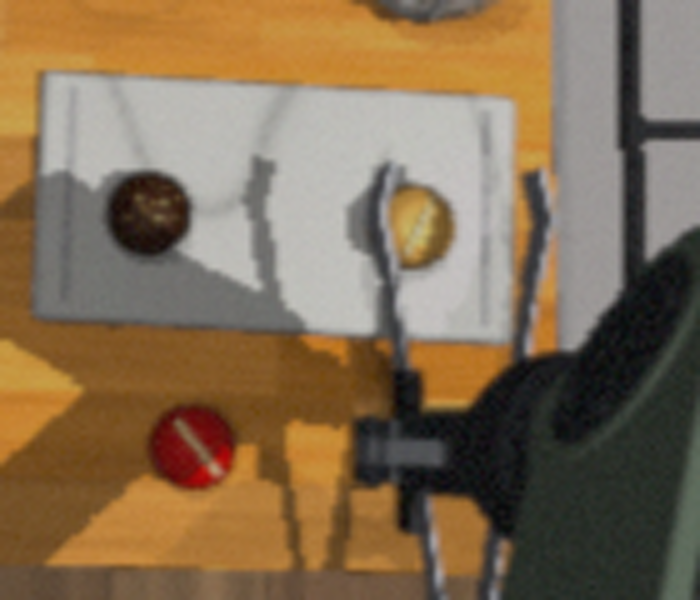

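```bash
python3 -c "
from h import *
p=robot.grab_frame('top');s=robot.grab_frame('side')
a=(290+388/5,190+163/5);b=(290+538/5,190+172/5)
for z in(115,125,135): print(z,atz(p,a,z).round(1),atz(p,b,z).round(1))
for z in(90,100,110): print(proj(s,[525,-275,z]).round(1),proj(s,[525,-205,z]).round(1))
st([408,-242,66])
"
```

```text
115 [ 525.1 -209.3  115. ] [ 522.9 -274.1  115. ]
125 [ 523.8 -206.7  125. ] [ 521.6 -270.6  125. ]
135 [ 522.5 -204.   135. ] [ 520.3 -267.2  135. ]
[254.5 242.6] [254.2 227.2]
[254.4 238. ] [254.1 222.8]
[254.3 233.2] [254.  218.4]
t 9.68 tcp [ 406.3 -238.4   65.4] xang -89.95 z [-0.  0. -1.] w 0.598 F [-0.2  0.5 -1.5] q [-0.56  0.28  1.98  0.    0.88  1.01]
tool delta mm [ 3.6 -1.7 -0.6]
```

```bash
python3 -m handwheel '[{"slide":[0.0045,-0.003,0.005],"twist":[0,0,0]},{"slide":[0,0,0.015],"twist":[0,0,0]},{"slide":[0,0,0.015],"twist":[0,0,0]},{"slide":[0,0,0.01],"twist":[0,0,0]},{"slide":[0,0,0.005],"twist":[0,0,0]},{"slide":[0,0,0],"twist":[0,0,0]},{"slide":[0,0,0],"twist":[0,0,0]},{"slide":[0,0,0],"twist":[0,0,0]}]'
python3 -c "
from h import *
st([408,-243,-18])
s=snap('side','s10');p=snap('top','t10')
cv2.imwrite('pics/s10z.png',cv2.resize(s['img'][180:290,140:300,::-1],None,fx=5,fy=5,interpolation=cv2.INTER_CUBIC))
cv2.imwrite('pics/t10z.png',cv2.resize(p['img'][190:310,290:430,::-1],None,fx=5,fy=5,interpolation=cv2.INTER_CUBIC))
"
```

```text
clock: 10.35
position: [410.0, -244.3, 16.0]
orientation: [0.0, -0.707, 0.707, -0.001]
wrist_force: [0.3, -0.1, -0.0]
gripper_width: 0.599
t 10.35 tcp [ 410.  -244.3   16. ] xang -90.03 z [ 0.001 -0.001 -1.   ] w 0.599 F [ 0.3 -0.1 -0. ] q [-0.56  0.36  2.02 -0.    0.76  1.01]
tool delta mm [-1.3  2.  34. ]
```

View pics/s10z.png

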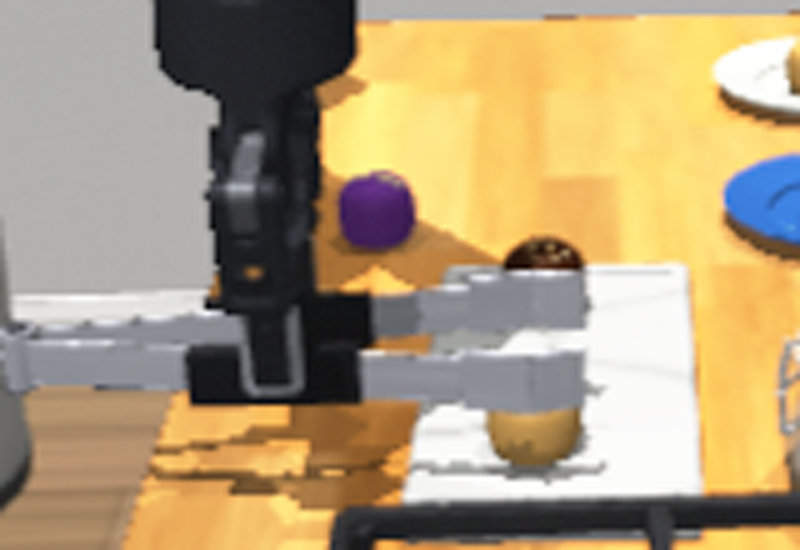

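View pics/t10z.png

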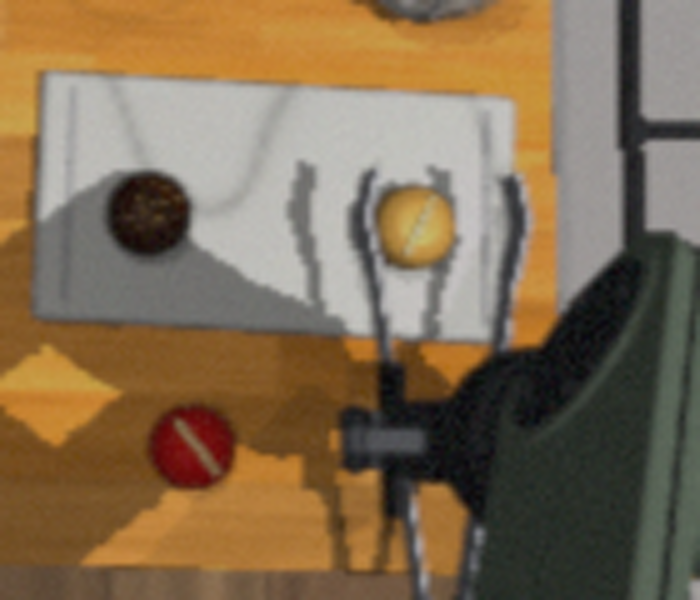

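```bash
python3 -m handwheel '[{"slide":[-0.001,0.001,0.01],"twist":[0,0,0]},{"slide":[0,0,0.01],"twist":[0,0,0]},{"slide":[0,0,0.008],"twist":[0,0,0]},{"slide":[0,0,0.004],"twist":[0,0,0]},{"slide":[0,0,0.002],"twist":[0,0,0]},{"slide":[0,0,0],"twist":[0,0,0]},{"slide":[0,0,0],"twist":[0,0,0]},{"slide":[0,0,0],"twist":[0,0,0]}]'
python3 -c "
from h import *
st([408,-243,-18])
s=snap('side','s11');p=snap('top','t11')
cv2.imwrite('pics/s11z.png',cv2.resize(s['img'][180:290,140:300,::-1],None,fx=5,fy=5,interpolation=cv2.INTER_CUBIC))
cv2.imwrite('pics/t11z.png',cv2.resize(p['img'][190:310,290:430,::-1],None,fx=5,fy=5,interpolation=cv2.INTER_CUBIC))
"
```

```text
clock: 11.12
position: [408.8, -243.3, -18.1]
orientation: [0.0, -0.707, 0.707, -0.001]
wrist_force: [0.0, -0.0, -1.8]
gripper_width: 0.601
t 11.12 tcp [ 408.8 -243.3  -18.1] xang -90.04 z [ 0.001 -0.001 -1.   ] w 0.601 F [ 0.  -0.  -1.8] q [-0.56  0.41  2.06 -0.    0.67  1.01]
tool delta mm [-0.3  0.8 -0.1]
```

View pics/s11z.png

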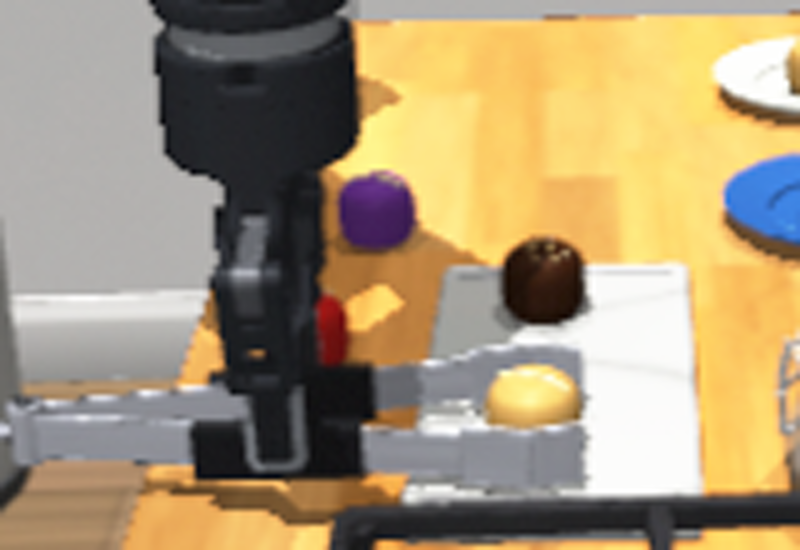

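View pics/t11z.png

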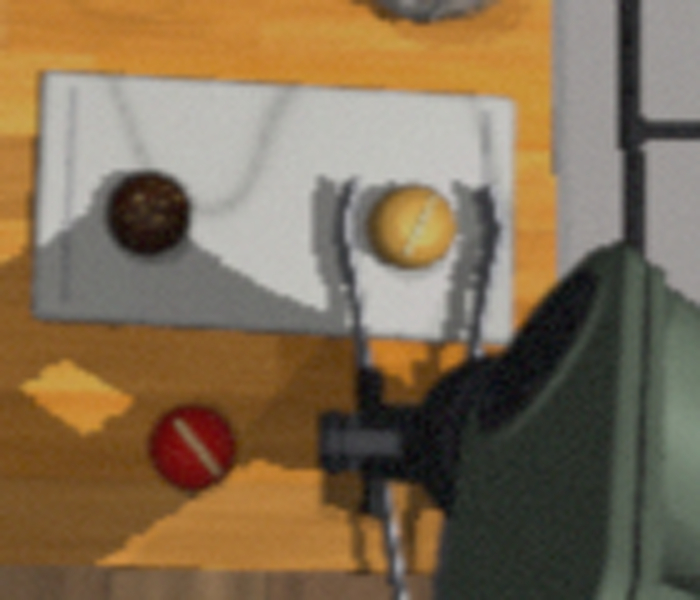

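```bash
python3 -m handwheel '[{"slide":[0,0,0],"twist":[0,0,0]},{"slide":[0,0,0],"twist":[0,0,0]},{"slide":[0,0,0],"twist":[0,0,0]},{"slide":[0,0,0],"twist":[0,0,0]},{"slide":[0,0,0],"twist":[0,0,0]},{"slide":[0,0,0],"twist":[0,0,0]},{"slide":[0,0,0],"twist":[0,0,0]},{"slide":[0,0,0],"twist":[0,0,0]}]' 0.034 30
python3 -c "
from h import *
st([408,-243,-18])
s=snap('side','s12');p=snap('top','t12')
cv2.imwrite('pics/s12z.png',cv2.resize(s['img'][180:290,140:300,::-1],None,fx=5,fy=5,interpolation=cv2.INTER_CUBIC))
cv2.imwrite('pics/t12z.png',cv2.resize(p['img'][190:310,290:430,::-1],None,fx=5,fy=5,interpolation=cv2.INTER_CUBIC))
"
```

```text
clock: 11.88
position: [408.4, -243.0, -18.5]
orientation: [0.0, -0.707, 0.707, -0.0]
wrist_force: [1.2, 0.1, -0.4]
gripper_width: 0.413
t 11.88 tcp [ 408.4 -243.   -18.5] xang -90.04 z [ 0. -0. -1.] w 0.413 F [ 1.2  0.1 -0.4] q [-0.56  0.41  2.06 -0.    0.67  1.01]
tool delta mm [-0.   0.4 -0.5]
```

View pics/s12z.png

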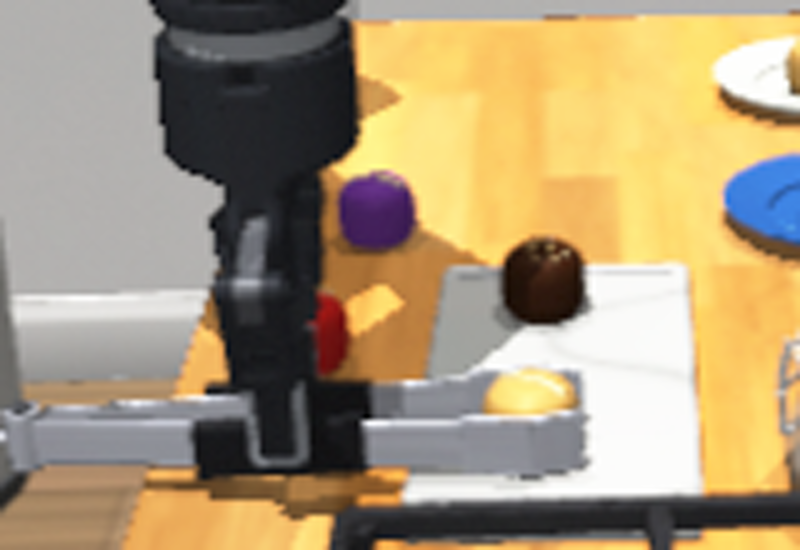

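View pics/t12z.png

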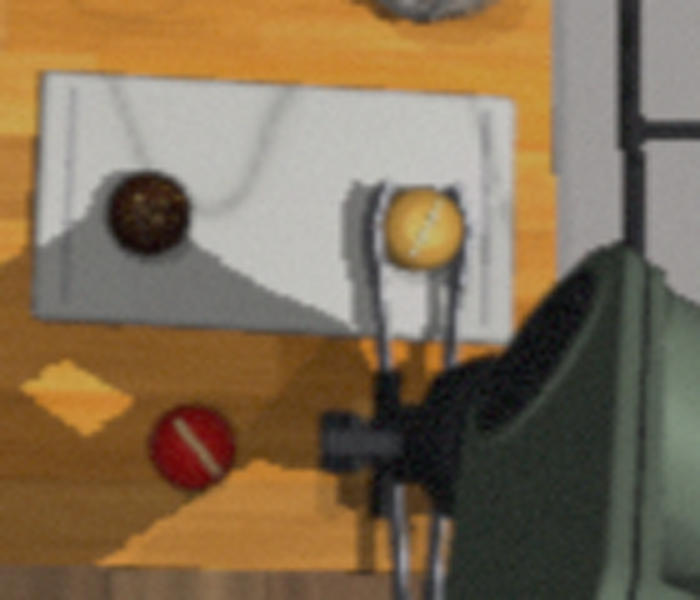

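```bash
python3 -m handwheel '[{"slide":[0,0,0],"twist":[0,0,0]},{"slide":[0,0,0],"twist":[0,0,0]},{"slide":[0,0,0],"twist":[0,0,0]},{"slide":[0,0,-0.004],"twist":[0,0,0]},{"slide":[0,0,-0.006],"twist":[0,0,0]},{"slide":[0,0,-0.01],"twist":[0,0,0]},{"slide":[0,0,-0.01],"twist":[0,0,0]},{"slide":[0,0,-0.01],"twist":[0,0,0]},{"slide":[0,0,-0.01],"twist":[0,0,0]},{"slide":[0,0,-0.01],"twist":[0,0,0]},{"slide":[0,0,-0.01],"twist":[0,0,0]},{"slide":[0,0,-0.01],"twist":[0,0,0]},{"slide":[0,0,-0.01],"twist":[0,0,0]},{"slide":[0,0,-0.006],"twist":[0,0,0]},{"slide":[0,0,-0.004],"twist":[0,0,0]},{"slide":[0,0,0],"twist":[0,0,0]},{"slide":[0,0,0],"twist":[0,0,0]},{"slide":[0,0,0],"twist":[0,0,0]},{"slide":[0,0,0],"twist":[0,0,0]}]' 0.030 35
python3 -c "
from h import *
st([408,-243,82])
s=snap('side','s13');p=snap('top','t13')
cv2.imwrite('pics/s13z.png',cv2.resize(s['img'][180:290,140:300,::-1],None,fx=5,fy=5,interpolation=cv2.INTER_CUBIC))
cv2.imwrite('pics/t13z.png',cv2.resize(p['img'][190:310,290:430,::-1],None,fx=5,fy=5,interpolation=cv2.INTER_CUBIC))
"
```

```text
clock: 13.57
position: [408.0, -242.7, 80.9]
orientation: [-0.0, -0.707, 0.707, 0.001]
wrist_force: [0.5, 0.5, -1.3]
gripper_width: 0.415
t 13.57 tcp [ 408.  -242.7   80.9] xang -90.04 z [-0.001  0.001 -1.   ] w 0.415 F [ 0.5  0.5 -1.3] q [-0.56  0.27  1.95 -0.    0.92  1.01]
tool delta mm [ 0.3 -0.  -1.1]
```

View pics/s13z.png

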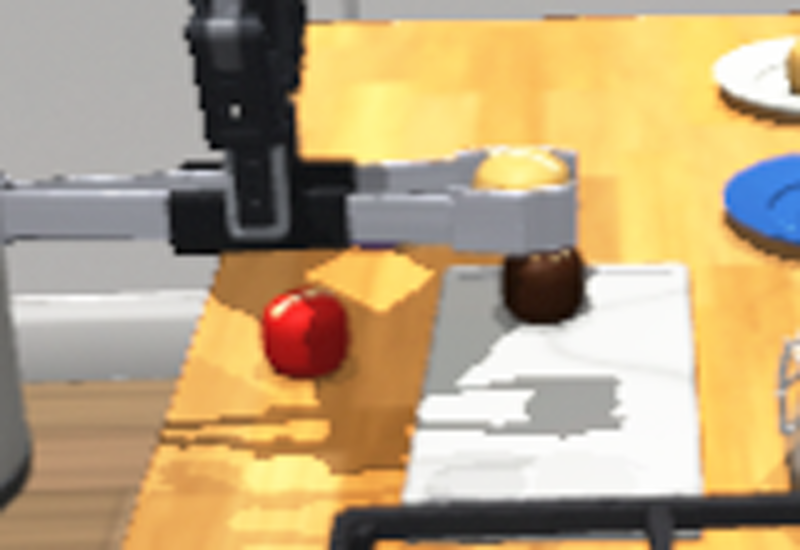

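View pics/t13z.png

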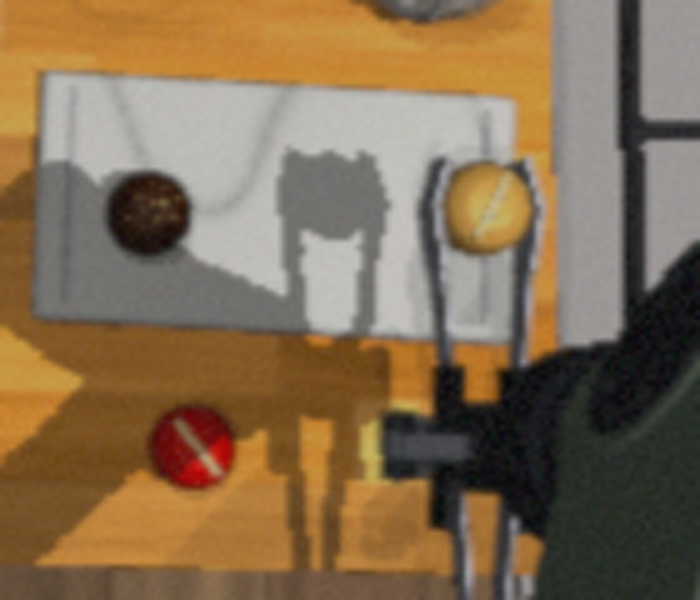

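```bash
python3 -c "
from h import *
st(); print(robot.sign_off())"
```

```text
t 13.67 tcp [ 408.1 -242.8   81.1] xang -90.04 z [-0.001  0.    -1.   ] w 0.413 F [ 0.1 -0.6 -0.8] q [-0.56  0.27  1.95 -0.    0.92  1.01]
the job is handed in; nothing more can be done
None
```

The blue plate already had a dark roll, so I picked up the pale one from the board with the tongs. I lifted it 100 mm and handed in at 13.7 s with it still held; sign-off gives no verdict.

**Last checks:**
- The final pictures show the roll between the tips, well centred. I estimate its centre at about 126 mm above the worktop.
- The grip held steady: the opening stayed at about 35 mm through the lift, with the arm still.
- In the cropped views I looked at, the dark board roll, the red look-alike and the blue plate were where they started. I did not check the served rolls, jar or bottle again at the end, but the arm never went near them.

**One disagreement:** the fingertips appeared about 40 mm higher in the side camera than the reported TCP implied. The TCP read −35 mm at the tongs grasp with hardly any force on the wrist. I set the heights from the pictures and the force reading instead, and the grasp and lift agreed with them.

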